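Push the pots back against the rack's raised edge

TASK

The pots have been left standing near the open front of the herb rack, where the wind could take them. With the fingertips, gently push all three straight back along the deck until each rests against the raised back edge; the smallest stands in the white saucer, so push the saucer back to the edge and let the pot ride along in the middle of it. Do not grip, pick up or tip any of them, and leave everything else where it is.

Things in the scene. Friction and masses are not known exactly. Their poses are not given: they have to be found in the camera images.
- rack: galvanized steel herb rack, fixed, 240 mm deep (x), 680 mm long (y). Origin: on the ledge under its centre; x points from its open front edge (robot side) to its back, y along it, z up. Its flat deck is 90 mm above the ledge, from x = -120 to 115 mm; at each end (y = -335, 335 mm) a round-bar hoop stands 164 mm above the ledge
- stop (a point): middle of the rack's raised back edge: point at deck height (90 mm above the ledge) on its inner face, the upright face towards the robot. It is a straight sheet-steel lip, 22 mm high above the deck, 4 mm thick, as long as the rack; this frame is turned like the rack
- pot_big: the biggest of three empty round terracotta pots, on the deck: 80 mm across at the base, widening to 90 mm 46 mm up, then a collar 96 mm across up to the rim at 62 mm; 0.30 kg. Origin: centre of its underside, z up. Home, its centre is 42 to 43 mm in front of the lip's face (wall on lip edge). Pushed at the collar it may tip; fingers leaned 12 degrees or more, tips ahead, meet it low down
- pot_mid: the middle one of three empty round terracotta pots, on the deck: 70 mm across at the base, widening to 79 mm 40 mm up, then a collar 84 mm across up to the rim at 54 mm; 0.22 kg. Origin: centre of its underside, z up. Home, its centre is 37 to 38 mm in front of the lip's face (wall on lip edge). Pushed at the collar it may tip; fingers leaned 12 degrees or more, tips ahead, meet it low down
- pot_small: terracotta flower pot, empty, the smallest of three, standing loose in the middle of the saucer: base 60 mm across, collar 72 mm across, 46 mm high, about 0.14 kg. Origin: centre of its underside, which rests on the saucer's floor, 5 mm above the deck; z up
- saucer: round white ceramic saucer with the small pot in it: 92 mm across at the foot, flaring to 114 mm across at its 20 mm high rim, wall and floor 5 mm thick, inner floor about 90 mm across, about 0.24 kg. Origin: centre of its underside, on the deck, z up. Touching the raised back edge its centre is 55 to 57 mm in front of that edge's inner face
- tin: small aluminium tin with a hinged lid, shut, 77 x 42 x 34 mm high, on the deck near the back between two of the standing places; to be left alone. Origin: centre of its underside
- twine: spool of jute twine, 38 mm across and 42 mm high, on the deck near the back between the other two standing places; to be left alone. Origin: centre of its underside
- mister: green plastic misting bottle with a white trigger head, 72 mm across and 190 mm high, on the ledge left of the rack; to be left alone. Origin: centre of its underside
- trowel: stainless steel hand trowel, 315 mm long, lying on the ledge right of the rack; to be left alone. Origin: under its neck
- dibber: wooden dibber with a T-shaped handle, 160 mm long, lying on the ledge to the left; to be left alone. Origin: under it, near the handle
- secateurs: closed secateurs, 190 mm long, lying on the ledge to the right; to be left alone. Origin: under it, near the pivot
Not all that is in view belongs to the job. Leave any orange or purple look-alike of the saucer alone.

How it is judged (in metres and radians):
At the end, for the whole second after the job is handed in: The big pot, the middle pot and the saucer stand flat on the deck, each touching the raised back edge (gap under 5 mm), between the rack's end hoops; the small pot stands upright in the saucer, within 12 mm of its middle; all are at rest and upright (x of pot_big in the frame of rack between 0.0676 and 0.115 m and y of pot_big in the frame of rack between -0.3 and 0.3 m and z of pot_big in the frame of rack between 0.086 and 0.094 m and x of pot_mid in the frame of rack between 0.0725 and 0.115 m and y of pot_mid in the frame of rack between -0.3 and 0.3 m and z of pot_mid in the frame of rack between 0.086 and 0.094 m and x of saucer in the frame of rack between 0.053 and 0.115 m and y of saucer in the frame of rack between -0.3 and 0.3 m and z of saucer in the frame of rack between 0.086 and 0.094 m and horizontal distance between pot_small and saucer below 0.012 m and z of pot_small in the frame of saucer below 0.009 m and angle between each of pot_big, pot_mid, pot_small, saucer's own z axis and vertical below 0.08 rad and linear speed of each of pot_big, pot_mid, pot_small, saucer below 0.01 m/s).
It fails at once if a pot or the saucer is lifted more than 12 mm off what it stands on (z of any of pot_big, pot_mid, saucer in the frame of rack above 0.102 m or z of pot_small in the frame of rack above 0.107 m).
It fails at once if the fingers press on a pot or the saucer with more than 40 N, as a pinch or a hard shove would (contact force between the fingers and pot_big above 40 N or contact force between the fingers and pot_mid above 40 N or contact force between the fingers and pot_small above 40 N or contact force between the fingers and saucer above 40 N).
It fails at once if a pot or the saucer is tipped more than 20 degrees (angle between any of pot_big, pot_mid, pot_small, saucer's own z axis and vertical above 0.35 rad).
It fails at once if one of the other things (tin, twine, mister, trowel, dibber, secateurs) is shifted more than 20 mm (distance of any of tin, twine, mister, trowel, dibber, secateurs from where it was at the start of the episode above 0.02 m).
It also fails if it takes over 48 s, if anything falls off the work surface, if the arm or the gripper's body presses on something with over 40 N, if the wrist force passes 120 N, or if a joint passes its speed limit or range.

ROBOT

A 7-joint arm with a two-finger parallel gripper is mounted at the origin on the work surface. World frame = base frame: x ahead of the robot, y to its left, z up, the work surface at z = 0. Lengths are in m, angles in degrees, forces in N, time in s.
With the tool pointing down it reaches from about 0.4 to 0.875 m from the base axis. Payload 6.5 kg.
Tool frame: the origin (TCP) lies midway between the tips of the shut fingers; the grasp point (between the pads) lies 19 mm behind it; z points along the fingers, y is the line along which they close (so a half turn about z gives the same grasp; the last joint's range is limited). The gripper opens to 88 mm and grips with 3 to 60 N. Pads are 18 mm wide; open, the fingers measure 123 mm over their backs; the gripper's body (75 mm by 187 mm) begins 45 mm behind the grasp point.
Start: joints at [-70.199, 30.733, -0.252, 88.115, 0.149, 61.152, -4.079], TCP at [0.26, 0.596, 0.239] pointing down, gripper open.
Joint ranges: [-154.64, 154.64], [-21.42, 123.67], [-72.66, 72.17], [13.99, 137.28], [-74.86, 254.86], [10.95, 109.41], [-158.01, 158.01]. Speed limits (degrees/s): [136.94, 136.94, 180, 180, 180, 180, 180].

INTERFACE

Orientations are given as [roll, pitch, yaw] about the fixed x, y, z axes, in that order (R = Rz(yaw) Ry(pitch) Rx(roll)).
In Python, from cell import status, grab_frame, camera_info, order gives the robot as it stands.
- The arm moves only by the tool move_arm, never from a script. Its argument "increments" is a list of rows, each a list of 3 entries, a list of its own where there are three numbers: the shift along the tool's x, y, z in m, then the turn about the tool's z in rad, then the opening, from 0 (shut) to 1 (fully open). A call has 1 to 12 rows; each row shifts and turns the commanded pose from where the row before left it, along the tool's axes as they then stand; what a row does not reach is not made up. A row lasts 1/8 s, in which the tool goes at most 62.5 mm and 10.7 degrees, less where a joint would pass 70% of its speed; a pose out of reach is approached as far as the arm can. A call is refused whole if a number of a shift passes 0.0625 or a number of a turn 0.188, either way. A call with a gripper value outside its range is refused whole. The fingers move at their own pace and stop on an object; "force" is the grip in N (left out, the last holds). Time passes only in rows, so rows that do not move let the fingers close. It gives the time, the measured TCP pose, the force, the opening and the grip force at its end, in the units of the state.
- status.get_state(): the state, without advancing time (a new reading comes with each control period).
- grab_frame(name): name is "scene" or "top"; returns the picture (400x640x3 uint8, blue, green, red); there is no depth.
- camera_info(name): a dict with "fov_y" (degrees; the focal length in pixels is half the picture's height over the tangent of half this angle, whatever the lens; pixels are square), "cx", "cy" (the principal point, pixels), "k1" (the pictures are not rectified: a ray, as slopes to the right and down, at radius r is drawn at 1 + k1 r^2 times it, then the intrinsics apply), "cam_to_world" (4x4, takes a point from camera to world coordinates). Camera axes: x right, y down, z forward; pixel columns grow to the right and rows downward; lengths in m; the calibration is good to about 2 mm. A picture is of the moment at which its call begins. camera_info takes no time and is no camera call.
- order.close_job(): hands the job in; it is judged then, once.
The state is a dict: "clock": time; "joints": joint angles; "joint_vel": joint speeds; "joint_efforts": joint torques, N m; "tool_pos": TCP position; "eef_rot": TCP orientation; "contact_force": force on the tool from outside, world axes, zero at the start; "torque": the same for the moment, N m; "opening": finger opening in m; "gripper_force": force on a finger pad.
Only numpy, scipy, OpenCV 4.12 (cv2) and the standard library are available. Lean on these libraries where they do the work, as an engineer would, in place of code of your own. Each camera call takes 0.05 s, during which the arm holds its last target. There are 200 camera calls.

## Working session

There is one attempt and no reset: what is moved stays moved. The work goes in short steps, Python scripts to look and compute and a tool call to move; the robot and the scene stay as the last step left them, time stands still between calls to the robot, and variables do not carry over. Pictures are saved under pics/ and viewed, at most 10 in all, crops included, and the job is handed in when it is done.

Besides the shell and the picture viewer there is one more tool, called after ">>>" as name(argument=value, ...) on one line, values as JSON. move_arm: Moves the arm, as the interface text tells. Its arguments: {"type":"object","properties":{"increments":{"type":"array"},"force":{"type":"number"}},"required":["increments"]}

```bash
mkdir -p pics; ls
python3 - <<'E'
from cell import status, grab_frame, camera_info
import cv2
for n in("scene","top"):
    cv2.imwrite(f"pics/{n}0.png",grab_frame(n)); print(n,camera_info(n))
print(status.get_state())
E
```

```text
pics
scene {'fov_y': 55.22551968929427, 'cx': 318.3189742656854, 'cy': 199.2976866979093, 'k1': -0.028407323496097894, 'cam_to_world': array([[ 0.14456964,  0.65856125, -0.73850978,  1.36734819],
       [ 0.98934111, -0.08305739,  0.11960614, -0.18510679],
       [ 0.01742927, -0.74792951, -0.6635493 ,  0.88293036],
       [ 0.        ,  0.        ,  0.        ,  1.        ]])}
top {'fov_y': 54.50835696952368, 'cx': 324.00915287513163, 'cy': 197.61438523526664, 'k1': -0.032705277278703086, 'cam_to_world': array([[ 0.01330362, -0.98675359,  0.16167983,  0.33310613],
       [-0.99989601, -0.01222826,  0.00764446, -0.02952092],
       [-0.00556614, -0.16176471, -0.98681366,  1.15342092],
       [ 0.        ,  0.        ,  0.        ,  1.        ]])}
{'clock': 0.1, 'joints': array([-70.19926718,  30.77156921,  -0.25326837,  88.16260079,
         0.15083942,  61.15226242,  -4.08048093]), 'joint_vel': array([-0.00238589, -0.16765584, -0.02504553, -0.19026901,  0.06690116,
       -0.06795673, -0.0142694 ]), 'joint_efforts': array([ 2.29441481e-03, -5.72078598e+01,  9.93616618e-01, -2.52230358e+01,
       -5.62064408e-02,  1.34217879e-02,  8.22140282e-05]), 'tool_pos': array([0.25997805, 0.59516381, 0.2379614 ]), 'eef_rot': array([-1.79914286e+02,  8.55634288e-03,  1.56409379e+02]), 'contact_force': array([-0.66112028, -0.60126886,  0.58984595]), 'torque': array([-0.00933259, -0.04005397,  0.03540491]), 'gripper_force': 0.0, 'opening': 0.08773614170160438}
```

View pics/scene0.png

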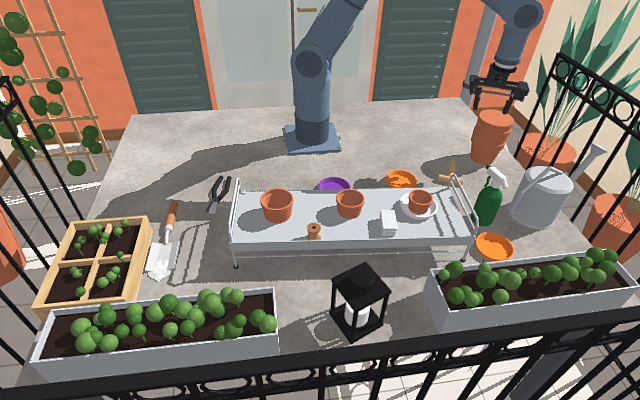

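View pics/top0.png

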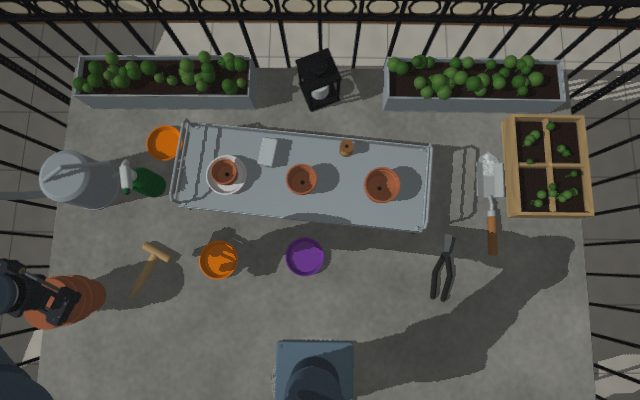

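The scene shows the rack with the big pot (scene ~277,205), mid pot (350,204), and saucer with the small pot (419,203). Twine is near (314,230) and the tin near (389,223). In the top view they are at (382,184), (301,179) and (226,174), with the lip along (185,122)-(432,145). Next I'll zoom in and measure.

```bash
cat > h.py <<'E'
import numpy as np, cv2
from cell import camera_info
def ray(n,uv):
    c=camera_info(n); f=200/np.tan(np.radians(c["fov_y"]/2))
    K=np.array([[f,0,c["cx"]],[0,f,c["cy"]],[0,0,1]])
    p=cv2.undistortPoints(np.array(uv,float).reshape(-1,1,2),K,np.array([c["k1"],0,0,0]))[:,0]
    T=c["cam_to_world"]; d=np.c_[p,np.ones(len(p))]@T[:3,:3].T
    return T[:3,3],d
def onz(n,uv,z):
    o,d=ray(n,uv); return o+d*((z-o[2])/d[:,2])[:,None]
E
python3 - <<'E'
import cv2,numpy as np
from h import *
im=cv2.imread("pics/top0.png")
hsv=cv2.cvtColor(im,cv2.COLOR_BGR2HSV)
m=((hsv[...,0]<14)&(hsv[...,1]>90)&(hsv[...,2]>50)).astype(np.uint8)*255
m[:110]=0;m[235:]=0
for c in cv2.findContours(m,cv2.RETR_EXTERNAL,cv2.CHAIN_APPROX_NONE)[0]:
    if cv2.contourArea(c)>80: print("pot",cv2.boundingRect(c),cv2.fitEllipse(cv2.convexHull(c)))
cv2.imwrite("pics/c.png",cv2.resize(im[105:240,160:445],None,fx=2.8,fy=2.8,interpolation=cv2.INTER_CUBIC))
E
```

```text
pot (364, 167, 37, 36) ((381.7691650390625, 184.5967559814453), (35.69220733642578, 36.206241607666016), 77.1603775024414)
pot (286, 164, 31, 31) ((301.17816162109375, 178.9434051513672), (30.631296157836914, 30.850540161132812), 53.952884674072266)
pot (210, 159, 28, 26) ((223.6057891845703, 171.77828979492188), (25.82650375366211, 27.76844596862793), 120.65068817138672)
```

View pics/c.png

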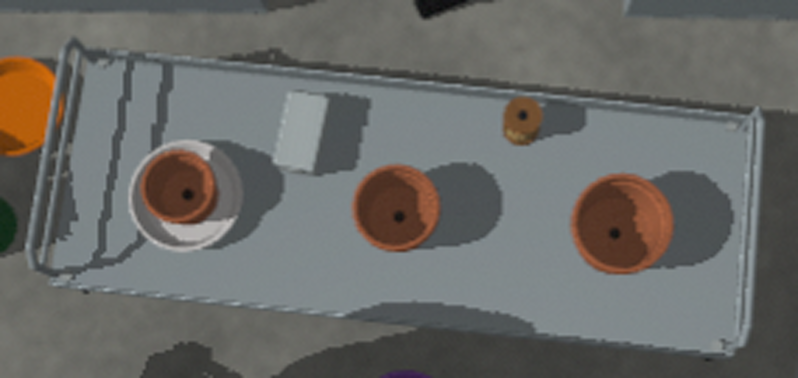

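The crop shows the lip running from (95,50) to (750,118) and the front edge from (50,285) to (730,355). The saucer is centred at (186,194), or (226.4,174.3) in the full picture. The tin lies between the saucer and mid lanes, and the twine between the mid and big lanes.

Run:
```python
import cv2,numpy as np
from h import *
im=cv2.imread("pics/top0.png").astype(int)
for u in (230,310,400):
    v0=int(122+ (u-185)*.093)
    print(u,v0,[tuple(im[v,u]) and int(im[v,u].sum()//3) for v in range(v0-2,v0+14)], 205+int((u-173)*.09),[int(im[v,u].sum()//3) for v in range(205+int((u-173)*.09)-4,205+int((u-173)*.09)+10)])
P=lambda u,z:np.round(onz("top",[u],z)[0],4)
A=P((381.8,184.6),.148);print("big rim",A, "edge",P((364,184.6),.152),P((401,184.6),.152))
print("mid",P((301.2,178.9),.14)); print("small",P((223.6,171.8),.141)); print("saucer",P((226.4,174.3),.11))
print("tin top c",P((160+307/2.8,105+131/2.8),.124),"twine",P((160+523/2.8,105+115/2.8),.132))
for n,a in(("mister",(128,175)),("hoopL front",(160+35/2.8,105+265/2.8)),("hoopL back",(160+70/2.8,105+42/2.8)),("hoopR back",(160+757/2.8,105+113/2.8)),("hoopR fr",(160+738/2.8,105+348/2.8))): print(n,P(a,.16))
```

```text
230 126 [109, 110, 121, 104, 91, 117, 130, 131, 130, 129, 130, 131, 130, 131, 131, 130] 210 [133, 134, 134, 133, 133, 111, 107, 97, 98, 98, 97, 97, 99, 97]
310 133 [73, 61, 64, 134, 100, 90, 114, 130, 131, 131, 132, 132, 131, 132, 132, 133] 217 [92, 83, 83, 83, 83, 84, 82, 84, 72, 64, 62, 62, 62, 62]
400 141 [105, 78, 65, 64, 127, 104, 91, 98, 126, 131, 132, 132, 131, 131, 131, 132] 225 [135, 134, 135, 135, 135, 134, 134, 134, 98, 85, 69, 65, 67, 67]
big rim [ 0.5345 -0.1737  0.148 ] edge [ 0.5331 -0.1264  0.152 ] [ 0.5344 -0.2237  0.152 ]
mid [0.549  0.0398 0.14  ]
small [0.5658 0.2485 0.141 ]
saucer [0.5659 0.2489 0.11  ]
tin top c [0.6274 0.1294 0.124 ] twine [ 0.6436 -0.0818  0.132 ]
mister [0.5501 0.4981 0.16  ]
hoopL front [0.4856 0.3734 0.16  ]
hoopL back [0.7037 0.3566 0.16  ]
hoopR back [ 0.64   -0.3023  0.16  ]
hoopR fr [ 0.4168 -0.2779  0.16  ]
```

Run:
```python
from h import *
L=onz("top",[(230,128.8),(310,136.9),(400,146.3)],.09); T=onz("top",[(230,126.4),(310,134.4),(400,143.4)],.112); F=onz("top",[(230,210.5),(310,220.),(400,228.5)],.09)
print(L,T,F)
for Q in(L,T,F): print(np.polyfit(Q[:,1],Q[:,0],1))
d=L[2]-L[0]; y=-d/np.linalg.norm(d); x=np.array([y[1],-y[0],0]); print("yaw",np.degrees(np.arctan2(x[1],x[0])))
lip=(L@x).mean(); print("depth",lip-(F@x), "T",T@x-lip)
for n,p in dict(big=(.5345,-.1737,0),mid=(.549,.0398,0),sauc=(.5659,.2489,0),sm=(.5658,.2485,0),tin=(.6274,.1294,0),tw=(.6436,-.0818,0),hL=(.6,.365,0),hR=(.528,-.29,0)).items(): print(n,"dist to lip",lip-np.dot(x,p),"y",np.dot(y,p))
```

```text
[[ 0.70420788  0.25130559  0.09      ]
 [ 0.68227476  0.02099812  0.09      ]
 [ 0.65763173 -0.23505558  0.09      ]] [[ 0.70359366  0.24588752  0.112     ]
 [ 0.68233148  0.02009505  0.112     ]
 [ 0.65929355 -0.23097153  0.112     ]] [[ 0.46794802  0.23859952  0.09      ]
 [ 0.4444706   0.01641755  0.09      ]
 [ 0.4241439  -0.23068917  0.09      ]]
[0.09577339 0.68018233]
[0.09287863 0.68065564]
[0.09313508 0.44476558]
yaw -5.470221956945457
depth [0.23401319 0.23620344 0.23288128] T [-0.00013546  0.00022362  0.00122439]
big dist to lip 0.1284604407606197 y -0.12195591513400195
mid dist to lip 0.1343790905216904 y 0.09195404158846054
sauc dist to lip 0.13748922518449513 y 0.3017128246283591
sm dist to lip 0.1375506384092654 y 0.3013051134366763
tin dist to lip 0.06487755904138959 y 0.18861973934052118
tw dist to lip 0.02861797618261641 y -0.02007410975644611
hL dist to lip 0.11461214886740156 y 0.42053478968188723
hR dist to lip 0.12384414518127407 y -0.23834590531839928
```

>>> move_arm(increments=[[[0, 0, -0.03], -0.16, 0.45], [[0, 0, -0.03], -0.157, 0.45], [[-0.0325, -0.0395, 0], 0, 0.45], [[-0.0325, -0.0395, 0], 0, 0.45], [[-0.0325, -0.0395, 0], 0, 0.45], [[-0.0325, -0.0395, 0], 0, 0.45], [[-0.0325, -0.0395, 0], 0, 0.45], [[-0.0325, -0.0395, 0], 0, 0.45], [[-0.0325, -0.0395, 0], 0, 0.45], [[-0.0325, -0.0395, 0], 0, 0.45], [[0, 0, 0], 0, 0.45], [[0, 0, 0], 0, 0.45]])

```text
clock: 1.6
tool_pos: [0.4885, 0.2571, 0.2984]
eef_rot: [180.0, -0.1, 174.6]
contact_force: [0.2, 1.3, -0.2]
opening: 0.0396
gripper_force: 0.0
```

>>> move_arm(increments=[[[0, 0, 0.05], 0, 0.45], [[0, 0, 0.05], 0, 0.45], [[0, 0, 0.05], 0, 0.45], [[0, 0, 0.03], 0, 0.45], [[0, 0, 0.018], 0, 0.45], [[0, 0, 0], 0, 0.45]])

```text
clock: 2.35
tool_pos: [0.4881, 0.2572, 0.1]
eef_rot: [-180.0, -0.1, 174.7]
contact_force: [-0.4, -0.4, -1.1]
opening: 0.0397
gripper_force: 0.0
```

Run:
```python
from cell import grab_frame,status
import cv2
a=grab_frame("scene")[160:270,210:510];b=grab_frame("top")[105:240,160:445]
cv2.imwrite("pics/s1.png",cv2.vconcat([cv2.resize(a,(780,286)),cv2.resize(b,(780,314))][:2])[:600])
s=status.get_state();print(s["tool_pos"],s["contact_force"])
```

```text
[0.48959634 0.25737471 0.10173893] [ 0.40929421  0.36158034 -0.96497599]
```

View pics/s1.png

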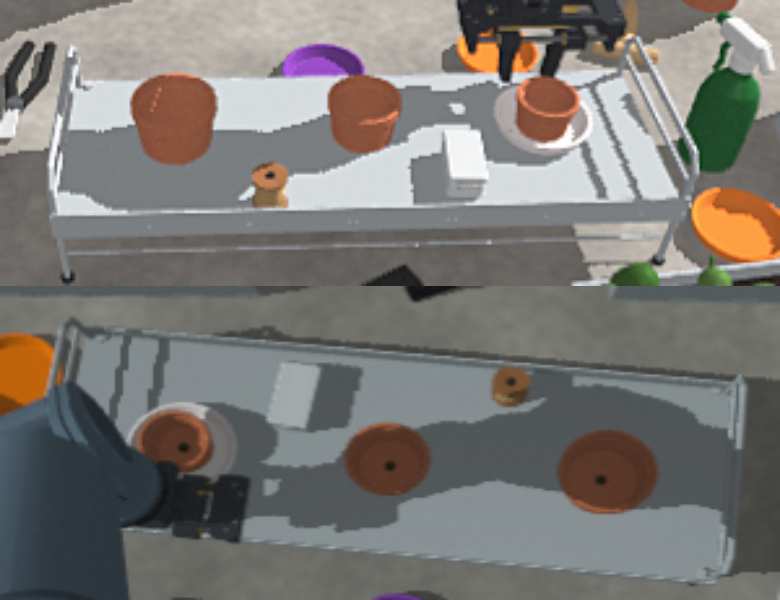

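The fingers are down behind the saucer, centred on it, with the tin and hoops clear (top half: gripper at ~(205,500), saucer at ~(185,445)). Pushing now.

>>> move_arm(increments=[[[-0.005, 0, 0], 0, 0.45], [[-0.005, 0, 0], 0, 0.45], [[-0.003, 0, 0], 0, 0.45], [[-0.003, 0, 0], 0, 0.45], [[-0.004, 0, 0], 0, 0.45], [[-0.005, 0, 0], 0, 0.45], [[-0.005, 0, 0], 0, 0.45], [[-0.005, 0, 0], 0, 0.45], [[-0.005, 0, 0], 0, 0.45], [[-0.005, 0, 0], 0, 0.45], [[-0.005, 0, 0], 0, 0.45], [[-0.005, 0, 0], 0, 0.45]])

```text
clock: 3.95
tool_pos: [0.5442, 0.2511, 0.1007]
eef_rot: [-180.0, -0.0, 174.6]
contact_force: [-2.7, 0.4, 0.7]
opening: 0.0392
gripper_force: 1.2
```

>>> move_arm(increments=[[[-0.005, 0, 0], 0, 0.45], [[-0.005, 0, 0], 0, 0.45], [[-0.005, 0, 0], 0, 0.45], [[-0.005, 0, 0], 0, 0.45], [[-0.004, 0, 0], 0, 0.45], [[-0.003, 0, 0], 0, 0.45], [[-0.002, 0, 0], 0, 0.45], [[-0.002, 0, 0], 0, 0.45], [[0, 0, 0], 0, 0.45]])

```text
clock: 5.08
tool_pos: [0.5749, 0.2483, 0.1008]
eef_rot: [180.0, 0.0, 174.6]
contact_force: [-0.9, -0.7, 0.4]
opening: 0.0398
gripper_force: 0.7
```

>>> move_arm(increments=[[[-0.002, 0, 0], 0, 0.45], [[-0.002, 0, 0], 0, 0.45], [[-0.002, 0, 0], 0, 0.45], [[-0.002, 0, 0], 0, 0.45], [[0, 0, 0], 0, 0.45]])

```text
clock: 5.7
tool_pos: [0.583, 0.2475, 0.1008]
eef_rot: [180.0, 0.0, 174.6]
contact_force: [-1.4, 0.7, -0.4]
opening: 0.0395
gripper_force: 0.7
```

>>> move_arm(increments=[[[-0.001, 0, 0], 0, 0.45], [[-0.001, 0, 0], 0, 0.45]])

```text
clock: 5.95
tool_pos: [0.5846, 0.2474, 0.1007]
eef_rot: [-180.0, -0.0, 174.6]
contact_force: [-2.4, 0.2, 0.3]
opening: 0.0398
gripper_force: 1.2
```

>>> move_arm(increments=[[[-0.001, 0, 0], 0, 0.45]])

```text
clock: 6.08
tool_pos: [0.5852, 0.2473, 0.1006]
eef_rot: [-180.0, -0.1, 174.6]
contact_force: [-3.9, 0.3, 1.6]
opening: 0.0397
gripper_force: 2.2
```

>>> move_arm(increments=[[[-0.001, 0, 0], 0, 0.45], [[0, 0, 0], 0, 0.45]])

```text
clock: 6.32
tool_pos: [0.5855, 0.2474, 0.1006]
eef_rot: [-180.0, -0.1, 174.6]
contact_force: [-5.7, 0.5, 3.6]
opening: 0.0398
gripper_force: 2.9
```

>>> move_arm(increments=[[[-0.001, 0, 0], 0, 0.45], [[0, 0, 0], 0, 0.45]])

```text
clock: 6.58
tool_pos: [0.5857, 0.2474, 0.1005]
eef_rot: [-180.0, -0.2, 174.6]
contact_force: [-8.7, 0.1, 5.0]
opening: 0.0394
gripper_force: 3.9
```

Run:
```python
from cell import grab_frame,status
import cv2
a=grab_frame("scene")[170:250,370:480]
cv2.imwrite("pics/s2.png",cv2.resize(a,(770,560),interpolation=cv2.INTER_CUBIC))
s=status.get_state();print(s["tool_pos"],s["contact_force"])
```

```text
[0.5857221  0.24741514 0.10047142] [-8.48057279  0.15947516  4.50197002]
```

View pics/s2.png

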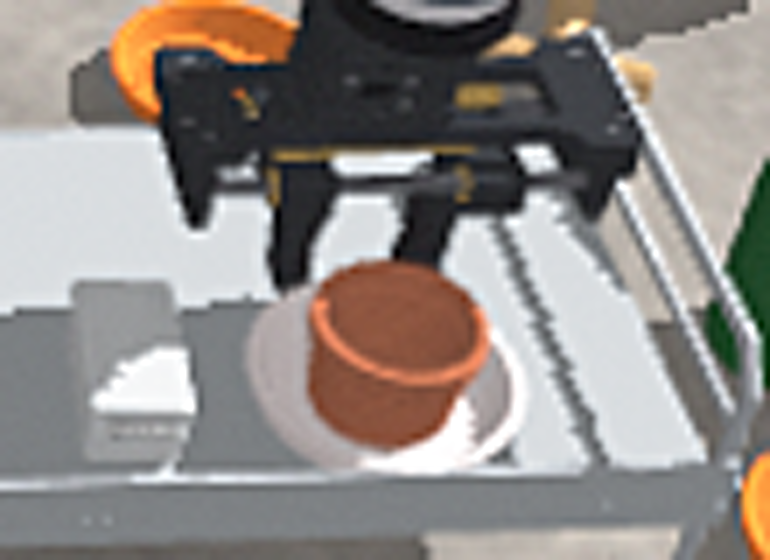

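The saucer is against the lip with the small pot upright in it (pot at ~(395,355), saucer rim meeting the lip at ~(400,470)). Contact force rose to 8.5 N at the expected spot. Next is the mid pot.

>>> move_arm(increments=[[[0.006, 0, 0], 0, 0.45], [[0.025, 0, 0], 0, 0.45], [[0.025, 0, -0.04], 0, 0.45], [[0.025, 0, -0.04], 0, 0.45], [[0, 0, -0.04], 0, 0.45], [[0, -0.0525, 0], 0, 0.45], [[0, -0.0525, 0], 0, 0.45], [[0, -0.0525, 0], 0, 0.45], [[0, -0.0525, 0], 0, 0.45], [[0, 0, 0.05], 0, 0.45], [[0, 0, 0.04], 0, 0.45], [[0, 0, 0.015], 0, 0.45]])

```text
clock: 8.12
tool_pos: [0.4867, 0.0451, 0.1143]
eef_rot: [-179.9, -0.1, 174.5]
contact_force: [0.2, 0.4, -0.5]
opening: 0.0395
gripper_force: 0.0
```

>>> move_arm(increments=[[[0, 0, 0], 0, 0.45]])

```text
clock: 8.25
tool_pos: [0.4873, 0.0456, 0.1157]
eef_rot: [-180.0, -0.0, 174.6]
contact_force: [0.5, 0.5, 1.8]
opening: 0.0395
gripper_force: 0.0
```

Run:
```python
from cell import grab_frame,status
from h import *
im=grab_frame("top"); cv2.imwrite("pics/top2.png",im)
hsv=cv2.cvtColor(im,cv2.COLOR_BGR2HSV)
m=((hsv[...,0]<14)&(hsv[...,1]>90)&(hsv[...,2]>40)).astype(np.uint8)*255
m[:110]=0;m[235:]=0
for c in cv2.findContours(m,cv2.RETR_EXTERNAL,cv2.CHAIN_APPROX_NONE)[0]:
    if cv2.contourArea(c)>80:
        e=cv2.fitEllipse(cv2.convexHull(c)); print(e, onz("top",[e[0]],.141))
m=((hsv[...,1]<50)&(hsv[...,2]>125)).astype(np.uint8); print(status.get_state()["tool_pos"])
cv2.imwrite("pics/c2.png",cv2.resize(im[105:240,160:445],None,fx=2.8,fy=2.8,interpolation=cv2.INTER_CUBIC))
```

```text
((381.6627502441406, 184.81488037109375), (35.5274658203125, 35.67367935180664), 11.222402572631836) [[ 0.5353335  -0.17437357  0.141     ]]
((228.90054321289062, 143.6717987060547), (25.252737045288086, 27.606843948364258), 121.8272476196289) [[0.64418464 0.23851351 0.141     ]]
[0.48801674 0.04574611 0.1165033 ]
```

View pics/c2.png

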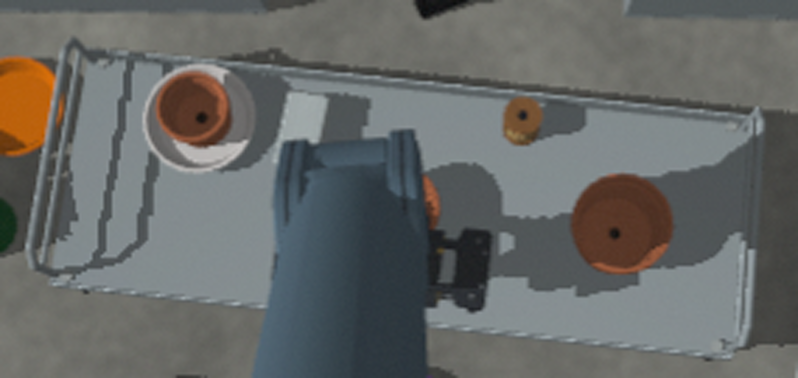

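Saucer home with the small pot central: pot at (193,107) in a saucer at (198,117), the offset being height parallax. The fingers are behind the mid pot, and I'll push that slowly.

>>> move_arm(increments=[[[-0.006, 0, 0], 0, 0.45], [[-0.005, 0, 0], 0, 0.45], [[-0.002, 0, 0], 0, 0.45], [[-0.002, 0, 0], 0, 0.45], [[-0.002, 0, 0], 0, 0.45], [[-0.003, 0, 0], 0, 0.45], [[-0.003, 0, 0], 0, 0.45], [[-0.003, 0, 0], 0, 0.45], [[-0.003, 0, 0], 0, 0.45], [[-0.003, 0, 0], 0, 0.45], [[-0.003, 0, 0], 0, 0.45], [[-0.003, 0, 0], 0, 0.45]])

```text
clock: 9.8
tool_pos: [0.5252, 0.0421, 0.1157]
eef_rot: [-180.0, 0.0, 174.6]
contact_force: [-1.6, 0.8, 0.4]
opening: 0.04
gripper_force: 0.6
```

Run:
```python
from cell import grab_frame,status
import cv2
a=grab_frame("scene")[160:250,290:400]
cv2.imwrite("pics/s3.png",cv2.resize(a,(660,540),interpolation=cv2.INTER_CUBIC))
s=status.get_state();print(s["tool_pos"],s["contact_force"])
```

```text
[0.52565885 0.04205002 0.11578956] [-1.36559884  0.75867392  0.37790701]
```

View pics/s3.png

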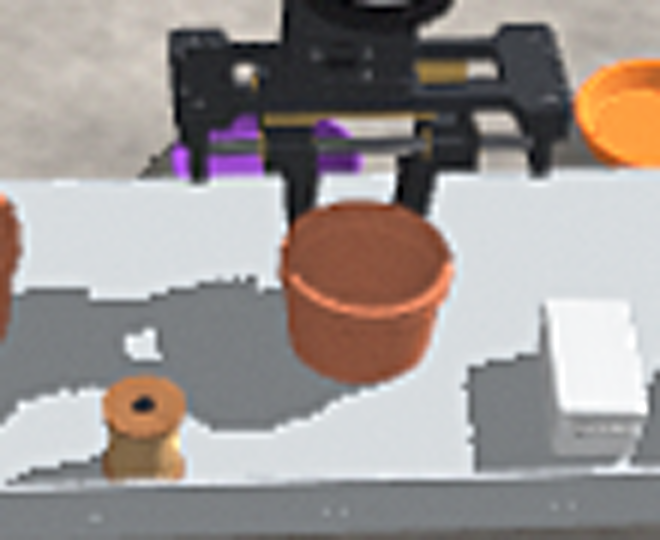

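The pot is upright and seated against both fingers (at ~(365,290)), and it slides without tipping. Continuing.

>>> move_arm(increments=[[[-0.003, 0, 0], 0, 0.45], [[-0.004, 0, 0], 0, 0.45], [[-0.004, 0, 0], 0, 0.45], [[-0.004, 0, 0], 0, 0.45], [[-0.004, 0, 0], 0, 0.45], [[-0.004, 0, 0], 0, 0.45], [[-0.004, 0, 0], 0, 0.45], [[-0.004, 0, 0], 0, 0.45], [[-0.004, 0, 0], 0, 0.45], [[-0.004, 0, 0], 0, 0.45], [[-0.004, 0, 0], 0, 0.45], [[-0.004, 0, 0], 0, 0.45]])

```text
clock: 11.35
tool_pos: [0.572, 0.0377, 0.1157]
eef_rot: [-180.0, -0.0, 174.6]
contact_force: [-1.5, -0.3, -0.0]
opening: 0.0396
gripper_force: 0.6
```

>>> move_arm(increments=[[[-0.004, 0, 0], 0, 0.45], [[-0.004, 0, 0], 0, 0.45], [[-0.003, 0, 0], 0, 0.45], [[-0.003, 0, 0], 0, 0.45], [[-0.003, 0, 0], 0, 0.45], [[-0.002, 0, 0], 0, 0.45], [[-0.002, 0, 0], 0, 0.45], [[-0.001, 0, 0], 0, 0.45], [[0, 0, 0], 0, 0.45], [[0, 0, 0], 0, 0.45]])

```text
clock: 12.6
tool_pos: [0.5938, 0.0356, 0.1158]
eef_rot: [180.0, 0.0, 174.6]
contact_force: [0.3, 0.4, 0.1]
opening: 0.0398
gripper_force: 0.3
```

>>> move_arm(increments=[[[-0.001, 0, 0], 0, 0.45], [[-0.001, 0, 0], 0, 0.45], [[-0.001, 0, 0], 0, 0.45], [[-0.001, 0, 0], 0, 0.45], [[0, 0, 0], 0, 0.45]])

```text
clock: 13.22
tool_pos: [0.5978, 0.0352, 0.1157]
eef_rot: [-180.0, 0.0, 174.6]
contact_force: [-0.9, -0.1, 0.2]
opening: 0.0393
gripper_force: 0.5
```

>>> move_arm(increments=[[[-0.001, 0, 0], 0, 0.45], [[0, 0, 0], 0, 0.45]])

```text
clock: 13.48
tool_pos: [0.5987, 0.0351, 0.1157]
eef_rot: [-180.0, 0.0, 174.6]
contact_force: [-1.1, -0.1, -0.3]
opening: 0.0396
gripper_force: 0.5
```

>>> move_arm(increments=[[[-0.001, 0, 0], 0, 0.45], [[0, 0, 0], 0, 0.45]])

```text
clock: 13.72
tool_pos: [0.5995, 0.035, 0.1157]
eef_rot: [-180.0, -0.0, 174.6]
contact_force: [-2.7, 0.5, 0.2]
opening: 0.0396
gripper_force: 0.9
```

Contact is at the predicted spot, with force rising to 2.7 N. I'll back off and go to the big pot.

>>> move_arm(increments=[[[0.005, 0, 0], 0, 0.45], [[0.028, 0, 0], 0, 0.45], [[0.04, 0, -0.04], 0, 0.45], [[0.04, 0, -0.04], 0, 0.45], [[0, -0.04, -0.02], 0, 0.45], [[0, -0.0442, 0], 0, 0.45], [[0, -0.05, 0], 0, 0.45], [[0, -0.05, 0], 0, 0.45], [[0, -0.03, 0], 0, 0.45], [[0, 0, 0.05], 0, 0.45], [[0, 0, 0.04], 0, 0.45], [[0, 0, 0.01], 0, 0.45]])

```text
clock: 15.22
tool_pos: [0.4655, -0.1672, 0.1141]
eef_rot: [180.0, -0.2, 174.6]
contact_force: [0.1, 0.5, -0.0]
opening: 0.0398
gripper_force: 0.0
```

>>> move_arm(increments=[[[0, 0, 0], 0, 0.45]])

```text
clock: 15.35
tool_pos: [0.4671, -0.1676, 0.1161]
eef_rot: [-180.0, 0.0, 174.6]
contact_force: [-0.6, -0.1, 0.7]
opening: 0.0398
gripper_force: 0.0
```

Run:
```python
from cell import grab_frame,status
from h import *
im=grab_frame("top")
hsv=cv2.cvtColor(im,cv2.COLOR_BGR2HSV)
m=((hsv[...,0]<14)&(hsv[...,1]>90)&(hsv[...,2]>40)).astype(np.uint8)*255
m[:110]=0;m[235:]=0
for c in cv2.findContours(m,cv2.RETR_EXTERNAL,cv2.CHAIN_APPROX_NONE)[0]:
    if cv2.contourArea(c)>80:
        e=cv2.fitEllipse(cv2.convexHull(c)); p=onz("top",[e[0]],.141)[0]; print(e,p,.6772-(p[0]*.9954-p[1]*.0953))
a=grab_frame("scene")[160:250,210:450]
cv2.imwrite("pics/c3.png",cv2.vconcat([cv2.resize(a,(798,299)),cv2.resize(im[120:225,160:445],(798,294))]))
print(status.get_state()["tool_pos"])
```

```text
((373.328125, 179.02490234375), (15.144218444824219, 28.279560089111328), 33.4902458190918) [ 0.55077031 -0.15234244  0.141     ] 0.11444499552822229
((228.90121459960938, 143.6754608154297), (25.262535095214844, 27.598819732666016), 122.12908935546875) [0.64417434 0.2385111  0.141     ] 0.058718969884471894
((305.4734802246094, 144.8241424560547), (30.437772750854492, 31.451780319213867), 162.1385040283203) [0.64306862 0.03038939 0.141     ] 0.0399856048686813
[ 0.46803567 -0.16784779  0.11714566]
```

View pics/c3.png

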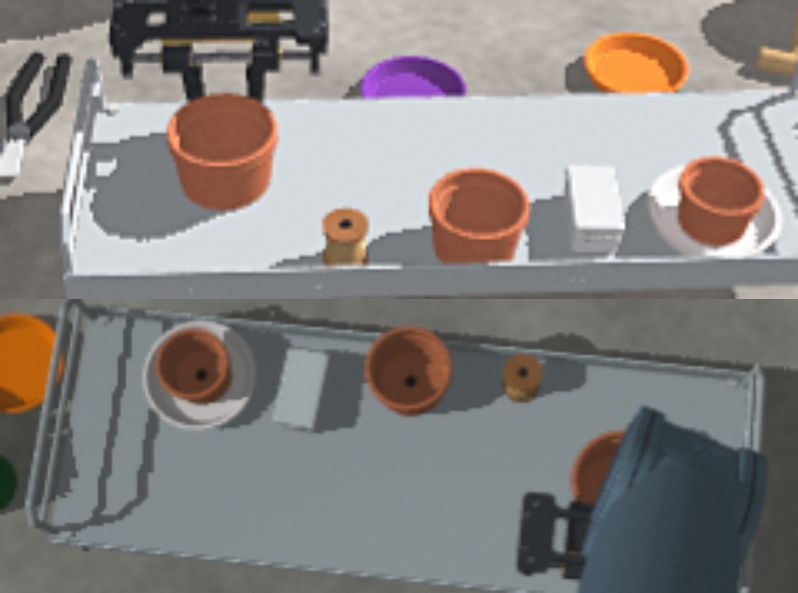

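The mid pot (top half ~(408,370)) is at the lip, with the tin and twine in place. The fingers are behind the big pot, centred on it. Pushing.

>>> move_arm(increments=[[[-0.006, 0, 0], 0, 0.45], [[-0.005, 0, 0], 0, 0.45], [[-0.002, 0, 0], 0, 0.45], [[-0.002, 0, 0], 0, 0.45], [[-0.002, 0, 0], 0, 0.45], [[-0.003, 0, 0], 0, 0.45], [[-0.003, 0, 0], 0, 0.45], [[-0.003, 0, 0], 0, 0.45], [[-0.003, 0, 0], 0, 0.45], [[-0.003, 0, 0], 0, 0.45], [[-0.003, 0, 0], 0, 0.45], [[-0.003, 0, 0], 0, 0.45]])

```text
clock: 16.95
tool_pos: [0.5049, -0.1712, 0.1157]
eef_rot: [-180.0, 0.0, 174.6]
contact_force: [-1.6, -0.1, -0.5]
opening: 0.0396
gripper_force: 1.0
```

>>> move_arm(increments=[[[-0.003, 0, 0], 0, 0.45], [[-0.004, 0, 0], 0, 0.45], [[-0.004, 0, 0], 0, 0.45], [[-0.004, 0, 0], 0, 0.45], [[-0.004, 0, 0], 0, 0.45], [[-0.004, 0, 0], 0, 0.45], [[-0.004, 0, 0], 0, 0.45], [[-0.004, 0, 0], 0, 0.45], [[-0.004, 0, 0], 0, 0.45], [[-0.004, 0, 0], 0, 0.45], [[-0.004, 0, 0], 0, 0.45], [[-0.003, 0, 0], 0, 0.45]])

```text
clock: 18.45
tool_pos: [0.5508, -0.1755, 0.1157]
eef_rot: [-180.0, 0.0, 174.6]
contact_force: [-2.1, -0.2, 0.0]
opening: 0.0396
gripper_force: 1.0
```

>>> move_arm(increments=[[[-0.003, 0, 0], 0, 0.45], [[-0.003, 0, 0], 0, 0.45], [[-0.002, 0, 0], 0, 0.45], [[-0.002, 0, 0], 0, 0.45], [[-0.001, 0, 0], 0, 0.45], [[0, 0, 0], 0, 0.45], [[0, 0, 0], 0, 0.45]])

```text
clock: 19.32
tool_pos: [0.5616, -0.1765, 0.1158]
eef_rot: [-180.0, 0.0, 174.6]
contact_force: [-1.1, -1.0, -0.2]
opening: 0.0398
gripper_force: 0.6
```

>>> move_arm(increments=[[[-0.001, 0, 0], 0, 0.45], [[-0.001, 0, 0], 0, 0.45], [[-0.001, 0, 0], 0, 0.45], [[0, 0, 0], 0, 0.45]])

```text
clock: 19.82
tool_pos: [0.5646, -0.1768, 0.1157]
eef_rot: [-180.0, 0.0, 174.6]
contact_force: [-1.0, 0.3, -0.6]
opening: 0.0397
gripper_force: 0.8
```

>>> move_arm(increments=[[[-0.001, 0, 0], 0, 0.45], [[0, 0, 0], 0, 0.45]])

```text
clock: 20.08
tool_pos: [0.5656, -0.1769, 0.1158]
eef_rot: [-180.0, 0.0, 174.6]
contact_force: [-0.9, -1.0, -1.1]
opening: 0.0398
gripper_force: 0.8
```

>>> move_arm(increments=[[[-0.001, 0, 0], 0, 0.45], [[0, 0, 0], 0, 0.45]])

```text
clock: 20.32
tool_pos: [0.5666, -0.177, 0.1157]
eef_rot: [-180.0, 0.0, 174.6]
contact_force: [-2.2, -0.1, -0.2]
opening: 0.0397
gripper_force: 0.8
```

>>> move_arm(increments=[[[-0.001, 0, 0], 0, 0.45], [[0, 0, 0], 0, 0.45]])

```text
clock: 20.58
tool_pos: [0.5675, -0.1771, 0.1158]
eef_rot: [-180.0, 0.0, 174.6]
contact_force: [-1.7, -0.1, 0.1]
opening: 0.0396
gripper_force: 0.8
```

>>> move_arm(increments=[[[-0.0008, 0, 0], 0, 0.45], [[0, 0, 0], 0, 0.45]])

```text
clock: 20.82
tool_pos: [0.568, -0.1771, 0.1156]
eef_rot: [180.0, -0.0, 174.6]
contact_force: [-4.0, 0.4, 0.7]
opening: 0.0395
gripper_force: 1.4
```

>>> move_arm(increments=[[[-0.0005, 0, 0], 0, 0.45], [[0, 0, 0], 0, 0.45]])

```text
clock: 21.08
tool_pos: [0.5682, -0.1772, 0.1156]
eef_rot: [180.0, -0.1, 174.6]
contact_force: [-5.5, 0.7, 1.9]
opening: 0.0395
gripper_force: 2.5
```

The big pot touches the lip. I'll back off and check.

>>> move_arm(increments=[[[0.003, 0, 0], 0, 0.45], [[0.01, 0, 0], 0, 0.45], [[0.03, 0, 0], 0, 0.45], [[0.04, 0, -0.04], 0, 0.45], [[0.03, 0, -0.05], 0, 0.45], [[0.03, 0, -0.05], 0, 0.45], [[0.03, -0.03, -0.03], 0, 0.45], [[0.0, -0.06, 0], 0, 0.45], [[0.0, -0.06, 0], 0, 0.45], [[0.0, -0.06, 0], 0, 0.45], [[0, 0, 0], 0, 0.45], [[0, 0, 0], 0, 0.45]])

```text
clock: 22.58
tool_pos: [0.3766, -0.3693, 0.2856]
eef_rot: [180.0, 0.0, 174.6]
contact_force: [0.3, 0.1, 0.6]
opening: 0.0395
gripper_force: 0.0
```

Run:
```python
from cell import grab_frame,status
from h import *
im=grab_frame("top")
hsv=cv2.cvtColor(im,cv2.COLOR_BGR2HSV)
m=((hsv[...,0]<14)&(hsv[...,1]>90)&(hsv[...,2]>40)).astype(np.uint8)*255
m[:110]=0;m[235:]=0
for c in cv2.findContours(m,cv2.RETR_EXTERNAL,cv2.CHAIN_APPROX_NONE)[0]:
    if cv2.contourArea(c)>80:
        e=cv2.fitEllipse(cv2.convexHull(c)); p=onz("top",[e[0]],.144)[0]; print(e,p,.6772-(p[0]*.9954-p[1]*.0953))
a=grab_frame("scene")[160:250,210:450]
cv2.imwrite("pics/c4.png",cv2.vconcat([cv2.resize(a,(798,299)),cv2.resize(im[120:225,160:445],(798,294))]))
print(status.get_state()["tool_pos"])
```

```text
((384.3898620605469, 154.19537353515625), (35.445838928222656, 36.76198959350586), 38.39241409301758) [ 0.61861228 -0.18222573  0.144     ] 0.04406722099420568
((228.90054321289062, 143.6717987060547), (25.252737045288086, 27.606843948364258), 121.8272476196289) [0.64326286 0.23771927 0.144     ] 0.05955079974604871
((305.5134582519531, 144.77703857421875), (30.52998161315918, 31.489877700805664), 168.41897583007812) [0.64228317 0.03010681 0.144     ] 0.04074051253062383
[ 0.3771779  -0.36839778  0.28568475]
```

View pics/c4.png

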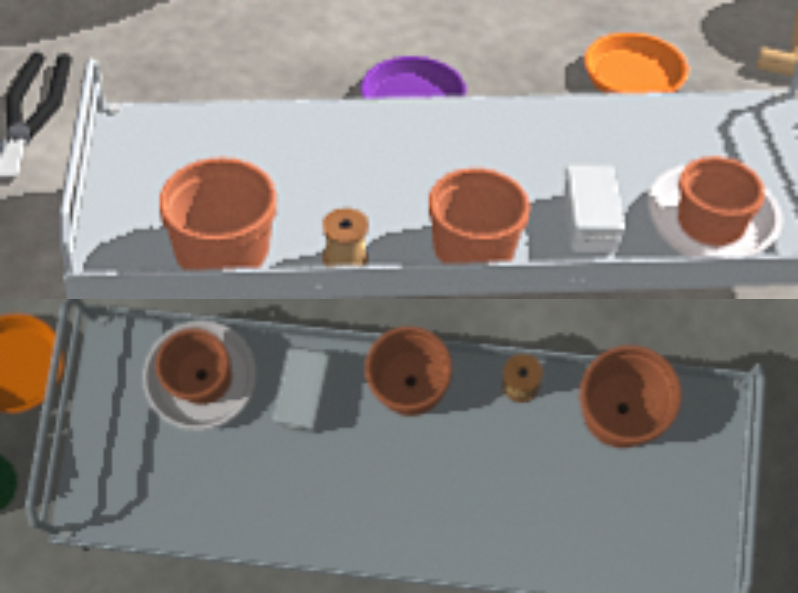

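All three stand upright at the lip (top half: saucer (198,377), mid (408,370), big (630,396)). The tin and twine have not moved. Handing in.

```bash
python3 -c "
from cell import order
print(order.close_job())"
```

```text
the job is handed in; nothing more can be done
None
```

I pushed the big pot, the middle pot and the saucer (small pot riding in it) back against the raised edge with upright fingers, since the moves allowed no lean. In the last pictures all stood upright, with the tin and twine unmoved, and I handed the job in at about 23 s; no verdict came back.

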